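Hook a liner cup out of a tilted rotor bore and nest it on the stack

ROBOT

A 7-joint arm with a two-finger parallel gripper is mounted at the origin on the work surface. World frame = base frame: x ahead of the robot, y to its left, z up, the work surface at z = 0. Lengths are in m, angles in rad, forces in N, time in s.
With the tool pointing down it reaches from about 0.425 to 0.95 m from the base axis. Payload 16.7 kg.
Tool frame: the origin (TCP) lies between the finger pads; the fingertips stand 25 mm ahead of it and the grasp point (between the pads) lies 6 mm ahead of it; z points along the fingers, y is the line along which they close (so a half turn about z gives the same grasp; the last joint's range is limited). The gripper opens to 94 mm and grips with 3 to 60 N. Pads are 16 mm wide; open, the fingers measure 119 mm over their backs; the gripper's body (75 mm by 177 mm) begins 78 mm behind the grasp point.
Start: joints at [1.024, 0.426, 0.074, 1.606, -0.034, 1.111, -0.067], TCP at [0.261, -0.623, 0.23] pointing down, gripper open.
Joint ranges: [-2.85, 2.85], [-0.5, 2.14], [-1.23, 1.37], [0.21, 2.46], [-1.02, 4.16], [0.16, 2.05], [-2.73, 2.73]. Speed limits (rad/s): [1.89, 1.89, 2.39, 2.39, 3.01, 3.01, 3.01].

INTERFACE

Orientations are given as a unit quaternion [x, y, z, w].
In Python, from station import manip, optics gives the robot as it stands.
- The arm moves only by the tool play_rows, never from a script. Its arguments are lists of equal length, an entry for each row: "gripper": the finger opening in cm, from 0 to 9.4; "slide": the shift along the tool's x, y, z in cm, a list of three; "twist": the turn about the tool's z in rad. A call has 1 to 12 rows; each row shifts and turns the commanded pose from where the row before left it, along the tool's axes as they then stand; what a row does not reach is not made up. A row lasts 1/10 s, in which the tool goes at most 50 mm and 8.59 degrees, less where a joint would pass 70% of its speed; a pose out of reach is approached as far as the arm can. A call with a gripper value outside its range is refused whole. The fingers move at their own pace and stop on an object; "grip_force" is the grip in N (left out, the last holds). Time passes only in rows, so rows that do not move let the fingers close. It gives the time, the measured TCP pose, the force, the opening and the grip force at its end, in the units of the state.
- manip.sense(): the state, without advancing time (a new reading comes with each control period).
- optics.camera(name): name is "scene" or "top" or "wrist"; returns (picture, depth): 480x640x3 uint8, blue, green, red; 480x640 float32, m along the optical axis (not along the pixel's ray), 0 where there is no reading.
- optics.camera_info(name): a dict with "vfov" (degrees; the focal length in pixels is half the picture's height over the tangent of half this angle, whatever the lens; pixels are square), "cx", "cy" (the principal point, pixels), "extrinsics" (4x4, takes a point from camera to world coordinates); the wrist camera has in their place "hand_eye" (4x4, takes a point from camera to tool coordinates, whose origin is the TCP and whose axes are the flange's). Camera axes: x right, y up, looking along -z (the intrinsics and any distortion apply to the point x, -y, -z); pixel columns grow to the right and rows downward; lengths in m; the calibration is good to about 2 mm. A picture is of the moment at which its call begins: read the wrist's pose just before it. camera_info takes no time and is no camera call.
- manip.hand_in(): hands the job in; it is judged then, once.
Trained networks look in the newest picture that a camera, given by its name, has taken for a name from the list of things; names that differ only in an ending like _2 or _b are one class to them, and where a whole thing is asked for, a point or a joint stands for the part that bears it (a point fixed in the world has none). Each returns a list of dicts, best first, with "conf" (0 to 1); they miss things now and then, are a little off and sometimes report something else, mostly with a low value. They report only what shows in the picture. A call takes as long as a camera call. They do not tell look-alikes from the thing itself.
- optics.search_frame(camera, thing): "point" ([column, row] in pixels, amid what is visible of it).
- optics.outline_of(camera, thing): "mask" (480x640 bool, what is visible of it) and "point" ([column, row] in pixels, amid what is visible of it).
- optics.place_of(camera, thing): "point" ([column, row] in pixels: a listed point, or the origin of a listed thing).
The state is a dict: "clock": time; "joint_positions": joint angles; "qvel": joint speeds; "tau": joint torques, N m; "tcp_pos": TCP position; "tool_rot": TCP orientation; "ft_force": force on the tool from outside, world axes, zero at the start; "ft_torque": the same for the moment, N m; "opening": finger opening in m; "grip_force": force on a finger pad.
Only numpy, scipy, OpenCV 4.12 (cv2) and the standard library are available. Lean on these libraries where they do the work, as an engineer would, in place of code of your own. Each camera call takes 0.05 s, during which the arm holds its last target. There are 200 camera calls.

TASK

A bottle has leaked in the centrifuge rotor: its orange liner cup is still at the bottom of the one open bore. Take the hooked extractor from the glass soak jar, fish the cup out of the bore by its bail and set it down upright and fully home on top of the stack of liner cups in the white tray; then unhook and stand the extractor back in its jar, its white disc flat on the rim. Touch the cups only with the extractor (they are contaminated), do not drop the cup or knock the stack over, and leave the other things on the bench where they are.

Things in the scene. Friction and masses are not known exactly. Their poses are not given: they have to be found in the camera images.
- rotor: Centrifuge rotor, fixed on a stand: dark cone 348 mm across at z 40, narrowing to a 190 mm rim at z 187, aluminium dished top. Origin on its vertical axis at table height. Four bores lean inwards, 40 deg to vertical; blue-capped bottles (caps 8 mm proud) close those to its -x, +y, -y. Only the one to its +x (43 to 83 deg round from ahead to the robot's left) is open. Centre knob top z 154.
- bore_mouth (a point): Centre of the open bore's mouth, at (46, 0, 153) mm in the rotor's frame; axes as the rotor's. The bore is a round well, 57 mm in diameter, 152 mm deep along its axis, floor flat and square to it. Up its axis is (-0.643, 0, 0.766) in the rotor's frame, so it opens upwards and back over the rotor's centre, to the robot's right. The dish round the mouth is square to the bore.
- bore_floor (a point): Centre of the open bore's floor, at (144, 0, 36.5) mm in the rotor's frame; axes as the rotor's.
- liner: Orange liner cup to fetch, 0.10 to 0.20 kg, with a wire bail. Origin: centre of underside; z up its axis. Foot 34 (bottom) to 41 mm across, 24 tall; then collar 52 mm across up to the rim at z 54; inside 46 mm across, floor at z 28. Starts on the bore's floor, axis parallel to the bore, against its lower wall (the one nearest the rotor's centre). Hangs upright from its bail.
- bail_top (a point): Peak of the bail (wire centre), on the cup's axis at z 80 mm, about 72 mm down the bore. Stiff fixed gable of 4 mm wire in the cup's y-z plane: from the rim at y -24 and 24 to shoulders at y -22 and 22, z 66, then sloping to the peak. In the bore the cup's y is level, square to the lean: the hook must pass under the peak along the cup's x, in the plane of the lean.
- stack_top: Upper cup of the stack: same orange cup, 54 mm tall, 52 across, bail unclipped, loose, nested upright in stack_low. Origin: centre of underside; z up. A cup fully home on it has its underside 30 mm above this origin, collar resting on this rim (sideways play then 2.5 mm); a foot enters up to 5 mm off centre.
- stack_low: Lower cup of the stack, the same, loose, standing on the tray's floor. Origin: centre of underside.
- tray: White tray, fixed, 176 x 126 mm, walls 16 mm high, floor 3 mm thick; the stack stands near its middle, rim of its upper cup 87 mm above the table. Origin: centre of underside. Tray and jar stand on either side of the rotor, either way round.
- extractor: Hooked tool, 0.11 kg; z up its axis. Blue handle 20 (x) x 24 (y) mm, z 4 to 82; white disc 59 mm across, underside at the origin; 5 mm rod on the axis down to z -105, then a 5 mm wire hook towards +x: V bottom at x 8, z -111, blunt tip at x 16, its top at z -96.5. Gap rod to tip 11 mm; lowest point z -113.5. Starts in the jar, disc on the rim, hook towards the robot or up to 70 deg to its right.
- hook (a point): Inside bottom of the hook, where a wire comes to rest, at (8, 0, -108.5) mm in the extractor's frame; axes as the extractor's.
- jar: Glass soak jar, fixed: 48 mm inside, 56 mm outside, 122 mm tall, floor 4 mm, foot 72 mm. Origin: centre of underside.
- jar_rim (a point): Centre of the jar's rim, 122 mm above the table; the extractor's disc rests on it.
- tube_rack: Red tube rack, 100 x 210 mm, 52 mm tall with tubes. Bystander. Origin (as for all bystanders): centre of underside.
- timer: White lab timer lying flat, 64 x 62 x 20 mm. Bystander.
- conical_rack: Green rack, 75 x 75 mm, with four capped tubes, 102 mm tall. Bystander.
- amber_bottle: Amber bottle, 68 mm across, 150 mm tall. Bystander.
- vial: White plastic bottle, 42 mm across, 85 mm tall. Bystander.
- pen_cup: White pen cup, 72 mm across, 85 mm tall, pens to 145 mm. Bystander.
Things that resemble listed ones, but are neither listed nor needed, are in the scene too. Leave any pink or yellow look-alike of the jar alone.

How it is judged:
By the outcome, as a careful person would: the job done as asked, in the order asked, and still so for the second after the job is handed in, with the robot touching nothing.
It also fails if it takes over 72 s, if anything falls off the work surface, if the arm or the gripper's body presses on something with over 40 N, if the wrist force passes 120 N, or if a joint passes its speed limit or range.

## Working session

There is one attempt and no reset: what is moved stays moved. The work goes in short steps, Python scripts to look and compute and a tool call to move; the robot and the scene stay as the last step left them, time stands still between calls to the robot, and variables do not carry over. Pictures are saved under pics/ and viewed, at most 15 in all, crops included, and the job is handed in when it is done.

Besides the shell and the picture viewer there is one more tool, called as name(argument=value, ...), one argument or row to a line, values as JSON. play_rows: Moves the arm, as the interface text tells. Its arguments: {"type":"object","properties":{"gripper":{"type":"array"},"slide":{"type":"array"},"twist":{"type":"array"},"grip_force":{"type":"number"}},"required":["gripper","slide","twist"]}

```bash
ls; mkdir -p pics
cat > h.py <<'E'
import numpy as np, cv2
from station import manip, optics
from scipy.spatial.transform import Rotation as R
def cam(name):
    ci=optics.camera_info(name); f=240/np.tan(np.radians(ci["vfov"])/2)
    if name=="wrist":
        s=manip.sense(); T=np.eye(4);T[:3,:3]=R.from_quat(s["tool_rot"]).as_matrix();T[:3,3]=s["tcp_pos"]
        E=T@np.array(ci["hand_eye"])
    else: E=np.array(ci["extrinsics"])
    return ci,f,E
def shot(name):
    c=cam(name); p,d=optics.camera(name); return c,p,d
def ray(c,uv):
    ci,f,E=c
    K=np.array([[f,0,ci["cx"]],[0,f,ci["cy"]],[0,0,1]])
    D=np.array(ci.get("dist",ci.get("distortion",np.zeros(5))),float)
    u=cv2.undistortPoints(np.array(uv,float).reshape(-1,1,2),K,D)[:,0]
    return np.c_[u[:,0],-u[:,1],-np.ones(len(u))]   # camera, per unit depth
def world(c,uv,z):  # with depth
    q=ray(c,uv)*np.reshape(z,(-1,1)); return q@c[2][:3,:3].T+c[2][:3,3]
def onplane(c,uv,h): # intersect with z=h
    d=ray(c,uv)@c[2][:3,:3].T; o=c[2][:3,3]; return o+d*((h-o[2])/d[:,2])[:,None]
def pix(c,P):
    ci,f,E=c; q=(np.atleast_2d(P)-E[:3,3])@E[:3,:3]; q=q*[1,-1,-1]
    K=np.array([[f,0,ci["cx"]],[0,f,ci["cy"]],[0,0,1]])
    D=np.array(ci.get("dist",ci.get("distortion",np.zeros(5))),float)
    return cv2.projectPoints(q,np.zeros(3),np.zeros(3),K,D)[0][:,0]
E
python3 - <<'E'
from h import *
for n in("scene","top"):
    c,p,d=shot(n); cv2.imwrite(f"pics/{n}0.png",p)
    print(n,{k:v for k,v in c[0].items()})
    for t in("rotor","bore_mouth","liner","bail_top","stack_top","tray","extractor","jar","jar_rim","hook"):
        for r in optics.place_of(n,t)[:2]:
            u=np.array(r["point"]); i=u.round().astype(int)
            z=d[i[1].clip(0,479),i[0].clip(0,639)]
            print(n,t,round(r["conf"],2),u.round(),world(c,u,z).round(3))
print(manip.sense())
E
```

```text
pics
scene {'vfov': 46.99494665285623, 'cx': 310.8111602873234, 'cy': 232.93830923678237, 'extrinsics': array([[-0.04727232, -0.56147265,  0.82614393,  1.53317617],
       [ 0.99885524, -0.02051308,  0.04321362,  0.04453873],
       [-0.00731651,  0.827241  ,  0.5617996 ,  0.83203043],
       [ 0.        ,  0.        ,  0.        ,  1.        ]])}
scene bore_mouth 0.79 [336. 243.] [[0.616 0.049 0.185]]
scene stack_top 0.6 [503. 260.] [[0.434 0.457 0.016]]
scene tray 0.75 [446. 262.] [[0.452 0.317 0.019]]
scene jar 0.94 [113. 286.] [[ 0.567 -0.466  0.015]]
scene jar 0.78 [169. 228.] [[ 0.481 -0.34   0.123]]
scene jar_rim 0.81 [104. 241.] [[ 0.522 -0.482  0.109]]
scene jar_rim 0.72 [164. 236.] [[ 0.518 -0.342  0.123]]
scene hook 0.4 [150. 250.] [[ 0.435 -0.418  0.022]]
scene hook 0.37 [164. 330.] [[ 0.715 -0.305  0.025]]
top {'vfov': 55.341079950270775, 'cx': 318.64546765536033, 'cy': 248.18967224415542, 'extrinsics': array([[-0.0075178 ,  0.98980229, -0.14224946,  0.34939643],
       [-0.99989816, -0.00916645, -0.01093804, -0.01098363],
       [-0.01213042,  0.14215274,  0.9897704 ,  
[... 799 characters left out ...]
2451552,  0.42607078,  0.07389139,  1.60599725, -0.03412353,
        1.11081033, -0.06710144]), 'qvel': array([-1.33100015e-04, -3.71800005e-04, -6.23280271e-05,  1.34634697e-03,
        1.45457647e-03, -1.00412229e-03,  1.62461309e-03]), 'tau': array([ 1.14588976e-03, -9.35554576e+01,  3.66379559e+00, -4.54562724e+01,
       -4.89377836e-02,  1.30432463e-02, -4.60969818e-05]), 'tcp_pos': array([ 0.26083427, -0.62252709,  0.23048724]), 'tool_rot': array([ 9.80391173e-01,  1.97061279e-01,  2.49240285e-05, -2.10161808e-05]), 'ft_force': array([-0.29033879,  0.22804083, -0.1057293 ]), 'ft_torque': array([-0.0123899 ,  0.00424986,  0.02457442]), 'grip_force': 0.0, 'opening': 0.09410655251385083}
```

View pics/scene0.png

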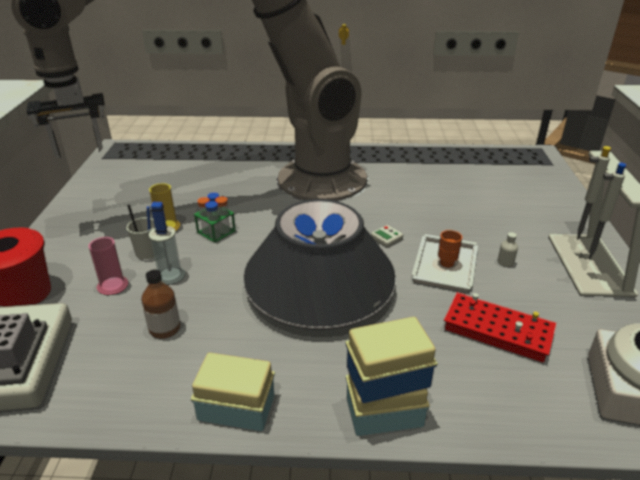

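View pics/top0.png

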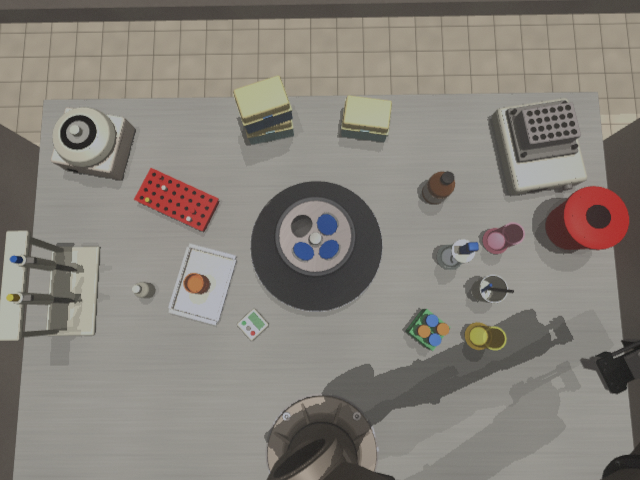

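The scene picture shows the clear jar with the blue-handled extractor at (165,240), the rotor at (320,265) and the stack in the tray at (450,248). In the top picture they are at jar rim (463,251), open bore (302,226) and stack (196,284). I'll move the wrist camera over the jar first.

play_rows(
  gripper=[9.4,9.4,9.4,9.4,9.4,9.4,9.4,9.4,9.4,9.4],
  slide=[
    [0,0,-4],
    [2.5,-1.7,-3],
    [3,-1.9,-3],
    [3,-1.9,-3],
    [3,-1.9,-2],
    [3,-1.9,-1],
    [3,-1.9,-1],
    [3,-1.9,0],
    [3,-1.9,0],
    [2,-1.5,0],
  ],
  twist=[0,0,0,0,0,0,0,0,0,0],
)

```text
clock: 2.1
tcp_pos: [0.4337, -0.3696, 0.4007]
tool_rot: [0.98, 0.198, 0.0, 0.0]
ft_force: [0.4, -0.2, 0.3]
opening: 0.0939
grip_force: 0.0
```

Run:
```python
from h import *
c,p,d=shot("wrist"); cv2.imwrite("pics/w1.png",p)
print(c[0]); print(c[2].round(3))
s=manip.sense(); print(s["clock"],s["tcp_pos"],s["joint_positions"].round(3))
for t in("extractor","jar_rim","hook","jar"):
    for r in optics.place_of("wrist",t)[:2]:
        u=np.array(r["point"]); i=u.round().astype(int)
        z=d[i[1].clip(0,479),i[0].clip(0,639)]
        print(t,round(r["conf"],2),u.round(),world(c,u,z).round(3),onplane(c,u,.122).round(3))
```

```text
{'vfov': 60.61237592748758, 'cx': 316.0794149534424, 'cy': 240.06956523929207, 'hand_eye': array([[-1.88026890e-03,  9.70878095e-01,  2.39566669e-01,
         6.80072664e-02],
       [ 9.99997865e-01,  1.62028508e-03,  1.28217166e-03,
         3.69874699e-04],
       [ 8.56666078e-04,  2.39568569e-01, -9.70879069e-01,
        -1.55065802e-01],
       [ 0.00000000e+00,  0.00000000e+00,  0.00000000e+00,
         1.00000000e+00]])}
[[ 0.386  0.896  0.221  0.496]
 [-0.922  0.375  0.092 -0.344]
 [-0.001 -0.239  0.971  0.556]
 [ 0.     0.     0.     1.   ]]
2.15 [ 0.43570939 -0.36647484  0.40077845] [ 0.66   0.149 -0.084  1.607  0.011  1.386 -0.593]
extractor 0.87 [325. 139.] [[ 0.499 -0.35   0.205]] [[ 0.5   -0.352  0.122]]
jar_rim 0.73 [454. 150.] [[ 0.549 -0.504  0.044]] [[ 0.541 -0.479  0.122]]
jar_rim 0.68 [305. 335.] [[ 0.264 -0.425  0.072]] [[ 0.288 -0.417  0.122]]
hook 0.3 [352. 224.] [[ 0.41  -0.433  0.003]] [[ 0.429 -0.414  0.122]]
jar 0.65 [427. 147.] [[ 0.534 -0.454  0.114]] [[ 0.533 -0.451  0.122]]
jar 0.64 [304. 297.] [[ 0.313 -0.403  0.072]] [[ 0.332 -0.397  0.122]]
```

View pics/w1.png

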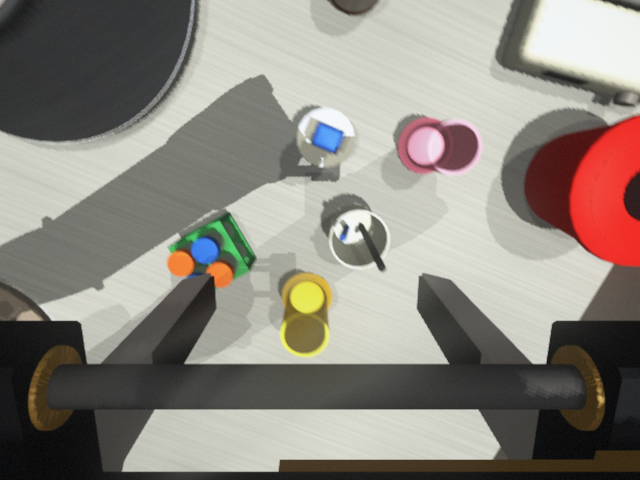

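The wrist picture shows the handle's blue top at (327,137) over the white disc at (325,122), with the pink jar, pen cup and yellow jar around it.

```bash
cat >> h.py <<'E'
def handle(c,p,d,box=None):
    b,g,r=[p[...,i].astype(int) for i in range(3)]
    m=((b>120)&(b-r>90))
    if box: k=np.zeros_like(m);k[box[1]:box[3],box[0]:box[2]]=1;m&=k>0
    v,u=np.nonzero(m); P=world(c,np.c_[u,v],d[v,u]); 
    return np.c_[u,v],P
E
python3 - <<'E'
from h import *
c,p,d=shot("wrist")
uv,P=handle(c,p,d,(290,90,370,180))
print(len(uv),np.percentile(P[:,2],[5,50,95]).round(4))
k=P[:,2]>.198
W=onplane(c,uv[k],.204)[:,:2]*1000
print(cv2.minAreaRect(W.astype(np.float32)),W.mean(0),P[k].mean(0))
cv2.imwrite("pics/c1.png",cv2.resize(p[90:200,270:380],None,fx=5,fy=5,interpolation=cv2.INTER_CUBIC))
# disc: white points
b,g,r=[p[...,i].astype(int) for i in range(3)]
Q=world(c,np.stack(np.meshgrid(np.arange(640),np.arange(480)),-1).reshape(-1,2),d.reshape(-1)).reshape(480,640,3)
m=(abs(Q[...,2]-.126)<.008)&(np.hypot(Q[...,0]-.5,Q[...,1]+.345)<.04)
W=Q[m][:,:2].astype(np.float32)*1000; print(m.sum(),cv2.minEnclosingCircle(W),np.median(Q[m][:,2]))
# rotor from top camera
c,p,d=shot("top")
for t in("rotor","bore_mouth","stack_top"):
    for r in optics.outline_of("top",t)[:1]:
        v,u=np.nonzero(r["mask"]); X=world(c,np.c_[u,v],d[v,u]); print(t,r["conf"],len(u),X.mean(0),X.min(0),X.max(0))
Q=world(c,np.stack(np.meshgrid(np.arange(640),np.arange(480)),-1).reshape(-1,2),d.reshape(-1)).reshape(480,640,3)
b,g,r=[p[...,i].astype(int) for i in range(3)]
m=((b-r)>60)&(np.hypot(Q[...,0]-.51,Q[...,1]-.01)<.1)
n,l,st,ce=cv2.connectedComponentsWithStats(m.astype(np.uint8))
for i in range(1,n):
    if st[i,4]>50: print("cap",st[i,4],Q[l==i].mean(0).round(4))
m=(abs(Q[...,2]-.042)<.01)&(np.hypot(Q[...,0]-.51,Q[...,1]-.01)<.2)
print("base",cv2.minEnclosingCircle(Q[m][:,:2].astype(np.float32)*1000))
m=((r-b)>70)&(np.hypot(Q[...,0]-.43,Q[...,1]-.31)<.06)&(Q[...,2]>.075)
print("stack",m.sum(),Q[m].mean(0),cv2.minEnclosingCircle(Q[m][:,:2].astype(np.float32)*1000))
E
```

```text
608 [0.2027 0.2045 0.2059]
((500.16943359375, -353.1686096191406), (18.582307815551758, 22.513731002807617), 1.3058031797409058) [ 500.27981711 -353.18879451] [ 0.50025746 -0.3531487   0.20560522]
1957 ((499.7747802734375, -353.70635986328125), 29.360456466674805) 0.12692228566564517
rotor 0.8 13655 [0.51395742 0.00886779 0.12961281] [ 0.34939643 -0.17122922 -0.00593251] [0.7087451  0.19427608 1.24205364]
bore_mouth 0.87 13584 [0.51376963 0.00848517 0.13022073] [ 0.34939643 -0.16327609 -0.0051428 ] [0.71462504 0.18897009 1.24205364]
stack_top 0.76 380 [0.4290914  0.32016766 0.07797619] [ 0.34939643 -0.01098363  0.00088606] [0.45493587 0.37269219 1.24205364]
cap 301 [ 0.5629 -0.0186  0.161 ]
cap 252 [ 0.5032 -0.0225  0.1607]
cap 258 [0.4991 0.0377 0.1606]
base ((531.330810546875, 9.841398239135742), 175.4344940185547)
stack 45 [0.43162948 0.31257694 0.08621198] ((430.0837097167969, 319.6783447265625), 25.191057205200195)
```

View pics/c1.png

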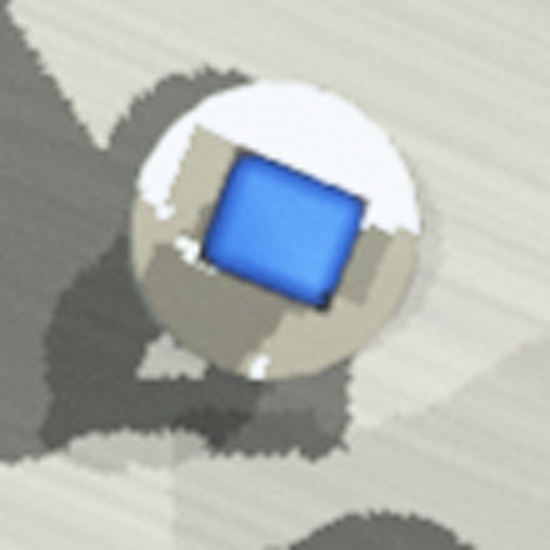

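The crop confirms the handle's long side runs across, so the hook points at about 181° (toward the robot), and the jar axis is at (0.500,-0.353). I'll turn the gripper so its closing axis is square to the hook.

play_rows(
  gripper=[9.4,9.4,9.4,9.4,9.4,9.4,9.4,9.4,9.4,9.4,9.4],
  slide=[
    [0,0,0],
    [0,0,0],
    [0,0,0],
    [0,0,0],
    [0,0,0],
    [0,0,0],
    [0,0,0],
    [0,0,0],
    [0,0,0],
    [0,0,0],
    [0,0,0],
  ],
  twist=[-0.14,-0.14,-0.14,-0.14,-0.14,-0.14,-0.14,-0.14,-0.14,-0.14,-0.14],
)

```text
clock: 3.7
tcp_pos: [0.432, -0.3722, 0.4004]
tool_rot: [0.565, 0.825, -0.0, -0.0]
ft_force: [-0.1, 0.9, 0.2]
opening: 0.094
grip_force: 0.0
```

play_rows(
  gripper=[9.4,9.4,9.4,9.4,9.4,9.4,9.4,9.4,9.4,9.4,9.4],
  slide=[
    [0,0,0],
    [0,0,0],
    [0,0,0],
    [0,0,0],
    [0,0,0],
    [0,0,0],
    [0,0,0],
    [0,0,0],
    [0,0,0],
    [0,0,0],
    [0,0,0],
  ],
  twist=[-0.14,-0.14,-0.14,-0.14,-0.14,-0.14,-0.14,-0.14,-0.108,0,0],
)

```text
clock: 4.8
tcp_pos: [0.4321, -0.3721, 0.4004]
tool_rot: [-0.01, 1.0, 0.0, -0.0]
ft_force: [-0.5, -0.2, -0.6]
opening: 0.0939
grip_force: 0.0
```

```bash
cat >> h.py <<'E'
def st():
    s=manip.sense(); M=R.from_quat(s["tool_rot"]).as_matrix()
    print("t",round(s["clock"],2),"tcp",s["tcp_pos"].round(4),"yaw_y",np.degrees(np.arctan2(M[1,1],M[0,1])).round(2),"tiltz",M[:,2].round(3),"q",s["joint_positions"].round(2),"F",s["ft_force"].round(1),"op",round(s["opening"],4),"g",round(s["grip_force"],1)); return s,M
def go(target):
    s,M=st(); print("slide cm",((np.array(target)-s["tcp_pos"])@M*100).round(2))
E
python3 -c "
from h import *
go([.5,-.3534,.36])"
```

```text
t 4.8 tcp [ 0.4321 -0.3721  0.4004] yaw_y 91.1 tiltz [-0.  0. -1.] q [ 0.87  0.17 -0.31  1.59  0.05  1.39  2.14] F [-0.5 -0.2 -0.6] op 0.0939 g 0.0
slide cm [-6.83  1.74  4.04]
```

play_rows(
  gripper=[9.4,9.4,9.4,9.4],
  slide=[
    [-3.4,0.9,2],
    [-3.4,0.8,2],
    [0,0,0],
    [0,0,0],
  ],
  twist=[0,0,0,0],
)

```text
clock: 5.2
tcp_pos: [0.5001, -0.3529, 0.3597]
tool_rot: [-0.011, 1.0, 0.001, -0.001]
ft_force: [0.3, 0.1, 0.6]
opening: 0.0943
grip_force: 0.0
```

Run:
```python
from h import *
c,p,d=shot("wrist"); print(pix(c,[.5,-.353,.204]))
u0=pix(c,[.5,-.353,.204])[0].astype(int)
uv,P=handle(c,p,d,(u0[0]-50,u0[1]-50,u0[0]+50,u0[1]+50))
k=P[:,2]>.198
W=onplane(c,uv[k],.204)[:,:2]*1000
print(len(uv),cv2.minAreaRect(W.astype(np.float32)),W.mean(0))
Q=world(c,np.stack(np.meshgrid(np.arange(640),np.arange(480)),-1).reshape(-1,2),d.reshape(-1)).reshape(480,640,3)
m=(abs(Q[...,2]-.126)<.008)&(np.hypot(Q[...,0]-.5,Q[...,1]+.353)<.04)
print(cv2.minEnclosingCircle(Q[m][:,:2].astype(np.float32)*1000))
go([.5,-.3533,.182])
```

```text
[[316.59924689 232.12985769]]
59 ((501.19976806640625, -347.080810546875), (4.783383369445801, 10.113682746887207), 69.96981811523438) [ 501.17880489 -347.28285466]
((500.2863464355469, -353.08062744140625), 29.37335777282715)
t 5.25 tcp [ 0.4996 -0.3535  0.3605] yaw_y 91.21 tiltz [-0.  0. -1.] q [ 0.79  0.26 -0.35  1.57  0.09  1.33  2.02] F [-0.7 -0.3  1.4] op 0.0942 g 0.0
slide cm [-0.04  0.02 17.85]
```

play_rows(
  gripper=[9.4,9.4,9.4,9.4,9.4,9.4,2,2,2,2,2,2],
  slide=[
    [0,0,4],
    [0,0,4],
    [0,0,4],
    [0,0,4],
    [0,0,1.9],
    [0,0,0],
    [0,0,0],
    [0,0,0],
    [0,0,0],
    [0,0,0],
    [0,0,0],
    [0,0,0],
  ],
  twist=[0,0,0,0,0,0,0,0,0,0,0,0],
  grip_force=15,
)

```text
clock: 6.45
tcp_pos: [0.4999, -0.3533, 0.1817]
tool_rot: [-0.012, 1.0, -0.0, 0.0]
ft_force: [0.5, 0.6, 0.3]
opening: 0.0493
grip_force: 0.0
```

play_rows(
  gripper=[2,2,2,2,2],
  slide=[
    [0,0,0],
    [0,0,0],
    [0,0,0],
    [0,0,0],
    [0,0,0],
  ],
  twist=[0,0,0,0,0],
)

```text
clock: 6.95
tcp_pos: [0.4998, -0.3532, 0.1814]
tool_rot: [-0.012, 1.0, 0.0, -0.0]
ft_force: [0.1, -0.0, -1.6]
opening: 0.0239
grip_force: 15.0
```

play_rows(
  gripper=[2,2,2,2,2],
  slide=[
    [0,0,-2.5],
    [0,0,-2.5],
    [0,0,0],
    [-1.0,0,0],
    [-1.0,0,0],
  ],
  twist=[0,0,0,0,0],
  grip_force=15,
)

```text
clock: 7.45
tcp_pos: [0.5202, -0.3527, 0.2307]
tool_rot: [-0.011, 1.0, 0.0, -0.0]
ft_force: [0.6, 1.0, -0.8]
opening: 0.024
grip_force: 15.0
```

play_rows(
  gripper=[2,2,2,2,2,2,2,2],
  slide=[
    [-0.6,0,0],
    [-0.7,0,0],
    [-0.7,0,0],
    [-0.7,0,0],
    [-0.6,0,0],
    [-0.6,0,0],
    [0,0,0],
    [0,0,0],
  ],
  twist=[0,0,0,0,0,0,0,0],
  grip_force=6,
)

```text
clock: 8.25
tcp_pos: [0.559, -0.3519, 0.2315]
tool_rot: [-0.012, 1.0, -0.0, 0.0]
ft_force: [-0.4, -0.0, -0.7]
opening: 0.024
grip_force: 6.0
```

Run:
```python
from h import *
st()
c,p,d=shot("scene"); u=pix(c,[.53,-.353,.17])[0].astype(int); print(u)
cv2.imwrite("pics/s2.png",cv2.resize(p[u[1]-70:u[1]+80,u[0]-80:u[0]+80],None,fx=4,fy=4,interpolation=cv2.INTER_CUBIC))
```

```text
t 8.25 tcp [ 0.559  -0.3519  0.2315] yaw_y 91.33 tiltz [ 0. -0. -1.] q [ 0.72  0.42 -0.34  1.62  0.15  1.13  1.93] F [-0.4 -0.  -0.7] op 0.024 g 6.0
[154 222]
```

View pics/s2.png

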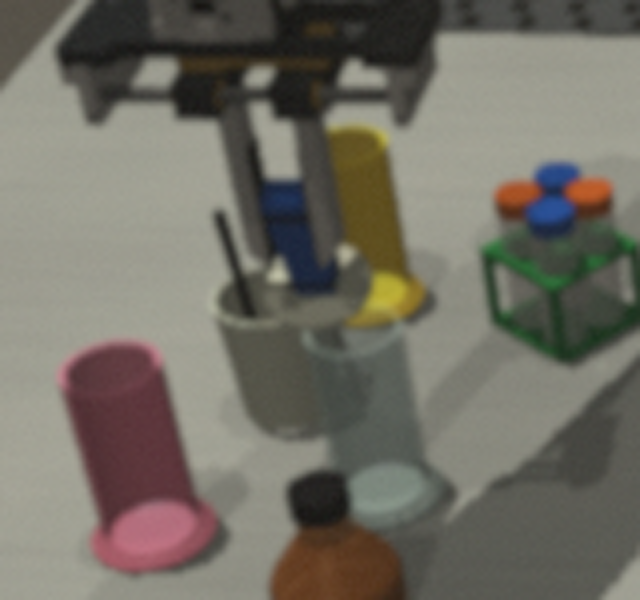

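The crop shows the handle between the fingers, with the disc above the glass jar's rim. The tilt is in the line of sight, so I'll measure it by depth after lifting.

play_rows(
  gripper=[2,2,2,2,2,2,2,2,2,2,2],
  slide=[
    [0,0,0],
    [0,0,0],
    [0,0,-1],
    [0,0,-2],
    [0,0,-2],
    [0,0,-3],
    [0,0,-3],
    [0,0,-2],
    [0,0,0],
    [0,0,0],
    [0,0,0],
  ],
  twist=[0,0,0,0,0,0,0,0,0,0,0],
  grip_force=60,
)

```text
clock: 9.4
tcp_pos: [0.5584, -0.3518, 0.3606]
tool_rot: [-0.012, 1.0, 0.0, -0.001]
ft_force: [-0.3, 0.2, -2.1]
opening: 0.0236
grip_force: 60.0
```

```bash
cat >> h.py <<'E'
def tooltilt(name="scene"):
    c,p,d=shot(name); s=manip.sense(); M=R.from_quat(s["tool_rot"]).as_matrix()
    Q=world(c,np.stack(np.meshgrid(np.arange(640),np.arange(480)),-1).reshape(-1,2),d.reshape(-1)).reshape(480,640,3)
    L=(Q-s["tcp_pos"])@M*1000  # tool frame mm
    b,g,r=[p[...,i].astype(int) for i in range(3)]
    m=(b-r>40)&(np.abs(L).max(-1)<90)
    print("handle px",m.sum(),"mean",L[m].mean(0).round(1),"p5-95",np.percentile(L[m],[5,95],axis=0).round(1))
    w=(abs(b-r)<40)&(abs(L[...,1])<32)&(L[...,2]>25)&(L[...,2]<90)&(abs(L[...,0])<65)
    X=L[w]; 
    for dd in range(3):
        ctr=np.median(X,0); V=np.linalg.svd(X-ctr)[2][2]; X=X[abs((X-ctr)@V)<4]
    V*=np.sign(V[2]); print("disc px",w.sum(),len(X),"ctr",X.mean(0).round(1),"normal",V.round(3),"tilt x deg",np.degrees(np.arctan2(V[0],V[2])).round(1))
    w=(abs(L[...,1])<25)&(L[...,2]>85)&(L[...,2]<200)&(abs(L[...,0])<110)
    print("rod",w.sum()); 
    if w.sum()>3: print(np.percentile(L[w],[5,50,95],axis=0).round(1))
E
python3 -c "
from h import *
st();tooltilt();tooltilt('top')
c,p,d=shot('scene');s=manip.sense();print(pix(c,s['tcp_pos']))
print([ (t,r['conf'],r['point']) for t in('hook','extractor') for r in optics.place_of('scene',t)])
"
```

```text
t 9.4 tcp [ 0.5584 -0.3518  0.3606] yaw_y 91.33 tiltz [-0.001  0.001 -1.   ] q [ 0.72  0.34 -0.35  1.45  0.12  1.37  1.96] F [-0.3  0.2 -2.1] op 0.0236 g 60.0
handle px 29 mean [-11.7   2.4 -17. ] p5-95 [[-15.   -3.9 -20. ]
 [ -7.4   8.3 -13.9]]
disc px 481 192 ctr [ 9.9 11.8 56.2] normal [ 0.321 -0.086  0.943] tilt x deg 18.8
rod 79
[[ 28.   -1.7  90.2]
 [ 42.3   0.7 134.6]
 [ 65.    2.4 158.5]]h.py:45: RuntimeWarning: Mean of empty slice.
  print("handle px",m.sum(),"mean",L[m].mean(0).round(1),"p5-95",np.percentile(L[m],[5,95],axis=0).round(1))
  ret = um.true_divide(
Traceback (most recent call last):
  File "h.py", line 45, in tooltilt
    print("handle px",m.sum(),"mean",L[m].mean(0).round(1),"p5-95",np.percentile(L[m],[5,95],axis=0).round(1))
                                                                   ~~~~~~~~~~~~~^^^^^^^^^^^^^^^^^^^^
IndexError: index -1 is out of bounds for axis 0 with size 0
```

play_rows(
  gripper=[2,2,2,2,2,2,2,2,2],
  slide=[
    [0,0,-1],
    [0,0,-1],
    [0,0,-1],
    [0,0,0],
    [0,0,0],
    [0,0,0],
    [0,0,0],
    [0,0,0],
    [0,0,0],
  ],
  twist=[0.13,0.14,0.14,0.14,0.14,0.14,0.14,0.14,0.14],
)

```text
clock: 10.4
tcp_pos: [0.5587, -0.3518, 0.3907]
tool_rot: [0.578, 0.816, -0.0, -0.001]
ft_force: [-0.5, -0.6, -0.8]
opening: 0.0238
grip_force: 60.0
```

play_rows(
  gripper=[2,2,2,2,2,2,2,2,2],
  slide=[
    [0,0,0],
    [0,0,0],
    [0,0,0],
    [0,0,0],
    [0,0,0],
    [0,0,0],
    [0,0,0],
    [0,0,0],
    [0,0,0],
  ],
  twist=[0.14,0.14,0.14,0.14,0.14,0.14,0.14,0.084,0],
)

```text
clock: 11.3
tcp_pos: [0.5587, -0.3518, 0.3908]
tool_rot: [0.911, 0.412, -0.0, -0.0]
ft_force: [-0.1, 0.5, -1.2]
opening: 0.0237
grip_force: 60.0
```

```bash
python3 -c "
from h import *
go([.518,-.005,.40])"
```

```text
t 11.3 tcp [ 0.5587 -0.3518  0.3908] yaw_y -41.34 tiltz [-0.001  0.    -1.   ] q [ 0.46  0.31  0.01  1.42 -0.    1.41 -0.25] F [-0.1  0.5 -1.2] op 0.0237 g 60.0
slide cm [ 23.34 -25.96  -0.9 ]
```

play_rows(
  gripper=[2,2,2,2,2,2,2,2,2,2,2,2],
  slide=[
    [1.3,-1.5,-0.9],
    [2.5,-2.8,0],
    [2.6,-2.9,0],
    [2.6,-2.9,0],
    [2.6,-2.9,0],
    [2.6,-2.9,0],
    [2.6,-2.9,0],
    [2.6,-2.9,0],
    [2.4,-2.7,0],
    [1.5,-1.6,0],
    [0,0,0],
    [0,0,0],
  ],
  twist=[0,0,0,0,0,0,0,0,0,0,0,0],
)

```text
clock: 12.5
tcp_pos: [0.5167, -0.0048, 0.4008]
tool_rot: [0.91, 0.414, 0.0, 0.0]
ft_force: [0.6, -1.8, -2.2]
opening: 0.0236
grip_force: 60.0
```

Run:
```python
from h import *
st()
c,p,d=shot("wrist"); cv2.imwrite("pics/w3.png",p)
Q=world(c,np.stack(np.meshgrid(np.arange(640),np.arange(480)),-1).reshape(-1,2),d.reshape(-1)).reshape(480,640,3)
b,g,r=[p[...,i].astype(int) for i in range(3)]
m=((b-r)>60)&(np.hypot(Q[...,0]-.531,Q[...,1]-.01)<.1)&(Q[...,2]<.2)
n,l,s,ce=cv2.connectedComponentsWithStats(m.astype(np.uint8))
for i in range(1,n):
    if s[i,4]>80: 
        X=Q[l==i]; A=np.c_[X[:,:2]-X[:,:2].mean(0),np.ones(len(X))]; g_=np.linalg.lstsq(A,X[:,2],rcond=None)[0]
        print("cap",s[i],X.mean(0).round(4),"grad dir",np.degrees(np.arctan2(g_[1],g_[0])),np.hypot(*g_[:2]))
# outer rim z 187 ring
m=(abs(Q[...,2]-.187)<.004)&(np.hypot(Q[...,0]-.531,Q[...,1]-.01)<.11)
print("rim",m.sum(),cv2.minEnclosingCircle(Q[m][:,:2].astype(np.float32)*1000),Q[m].mean(0))
for t in("bore_mouth","rotor","bail_top","hook","liner"):
    for r_ in optics.place_of("wrist",t)[:2]:
        u=np.array(r_["point"]);print(t,round(r_["conf"],2),u.round(1),onplane(c,u,.153).round(4))
```

```text
t 12.5 tcp [ 0.5167 -0.0048  0.4008] yaw_y -41.08 tiltz [ 0. -0. -1.] q [ 0.1   0.06 -0.23  1.7   0.01  1.38 -0.85] F [ 0.6 -1.8 -2.2] op 0.0236 g 60.0
cap [ 252  163   45   47 1122] [0.5035 0.0444 0.1629] grad dir 139.3451545156166 0.819683571959222
cap [ 342  164   45   53 1271] [ 0.568  -0.0171  0.163 ] grad dir -41.86377573387272 0.819708720424131
rim 9081 ((531.1007690429688, 8.642476081848145), 96.35919189453125) [0.54501567 0.0246145  0.1861883 ]
bore_mouth 0.6 [316.8 140.1] [[0.5608 0.0454 0.153 ]]
rotor 0.82 [319.2 178.1] [[0.5389 0.0168 0.153 ]]
```

View pics/w3.png

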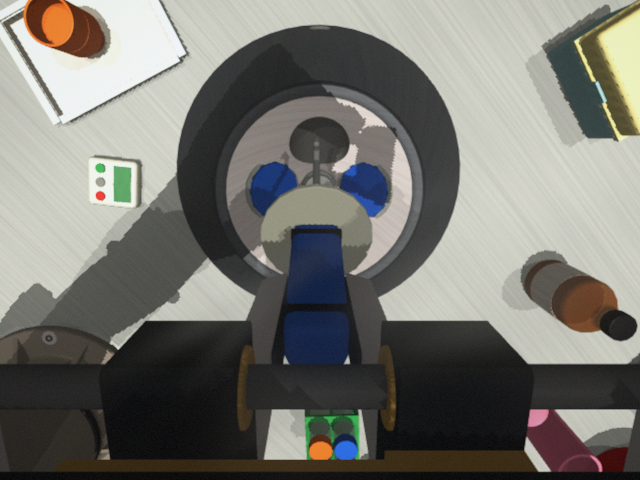

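The wrist picture shows the open bore's mouth at (320,140), the caps at (275,188) and (363,188), and the hook in line with the mouth at column 317. Next I'll measure the tool's tilt from this view.

```bash
cat >> h.py <<'E'
def toolw(show=True):
    c,p,d=shot("wrist"); E=np.array(c[0]["hand_eye"]); c2=(c[0],c[1],E)
    g=np.stack(np.meshgrid(np.arange(640),np.arange(480)),-1)
    L=(world(c2,g.reshape(-1,2),d.reshape(-1))*1000).reshape(480,640,3)
    b,gg,r=[p[...,i].astype(int) for i in range(3)]
    ok=(d>0)
    h=ok&(b-r>50)&(abs(L[...,1])<18)&(L[...,2]<60)&(L[...,2]>-60)
    # front (x+) face of handle: fit plane of largest set
    w=ok&(abs(b-r)<30)&(abs(L[...,1])<31)&(L[...,2]>30)&(L[...,2]<85)&(abs(L[...,0])<70)
    for nm,m in(("handle",h),("disc",w)):
        X=L[m]; ctr=np.median(X,0)
        for _ in range(4):
            V=np.linalg.svd(X-ctr,full_matrices=False)[2][2]; X=X[abs((X-ctr)@V)<3]; ctr=X.mean(0)
        print(nm,m.sum(),len(X),"ctr",ctr.round(1),"n",V.round(3),"ang",np.degrees(np.arctan2(V[0],V[2])).round(1),
              "x",np.percentile(X[:,0],[1,99]).round(1),"y",np.percentile(X[:,1],[1,99]).round(1))
    w=ok&(abs(L[...,1])<12)&(L[...,2]>80)&(L[...,2]<175)&(L[...,0]>10)&(L[...,0]<100)
    X=L[w]; print("rod",len(X))
    if len(X)>5:
        o=np.argsort(X[:,2]); print(X[o[::max(1,len(o)//12)]].round(1))
        print("polyfit x(z)",np.polyfit(X[:,2],X[:,0],1),"y",np.median(X[:,1]))
    return c,p,d,L
E
python3 -c "
from h import *
toolw()"
```

```text
handle 518 514 ctr [17.3 -1.9 20. ] n [ 0.946 -0.005 -0.323] ang 108.8 x [ 1.2 25.9] y [-9.5 10. ]
disc 6039 5715 ctr [25.8 -0.3 50.4] n [ 0.302 -0.     0.953] ang 17.6 x [-1.4 45.3] y [-27.9  27.5]
rod 302
[[ 40.1  -0.5 113.5]
 [ 40.7   1.5 119.9]
 [ 43.    0.9 124.6]
 [ 45.2  -1.2 130.6]
 [ 47.5  -0.5 136.6]
 [ 48.4  -1.9 142.8]
 [ 65.8  -1.2 144.8]
 [ 63.   -1.9 146.2]
 [ 67.2   1.7 150. ]
 [ 52.1   1.7 154.2]
 [ 57.8  -2.  155.4]
 [ 59.3   0.2 156.6]
 [ 59.2  -1.3 158.8]]
polyfit x(z) [  0.49882146 -18.28022995] y -0.48285600999402234
```

play_rows(
  gripper=[2,2,2,2,2,2],
  slide=[
    [-0.5,0.2,2],
    [0,0,1.7],
    [0,0,2],
    [0,0,2],
    [0,0,0],
    [0,0,0],
  ],
  twist=[0,0,0,0,0,0],
  grip_force=40,
)

```text
clock: 13.45
tcp_pos: [0.5153, -0.0105, 0.324]
tool_rot: [0.911, 0.413, -0.0, -0.0]
ft_force: [0.4, -0.6, -0.5]
opening: 0.0236
grip_force: 40.0
```

```bash
cat >> h.py <<'E'
C0=np.array([.5312,.0092]); PH=np.radians(48.7)
def rot(hx=None,hz=None):
    s,M=st(); e=np.array([np.cos(PH),np.sin(PH)]); n=np.array([-e[1],e[0]]); q=s["tcp_pos"][:2]-C0
    print("rotor X %.1f Y %.1f Z %.1f"%(q@e*1000,q@n*1000,s["tcp_pos"][2]*1000))
E
python3 - <<'E'
from h import *
rot(); c,p,d,L=toolw()
e=np.array([np.cos(PH),np.sin(PH)])
P=[*(C0+.0907*e),.0962]; u=pix(c,P)[0]; print("bail pix",u)
for t in("bail_top","liner","bore_mouth"): print(t,[(round(r["conf"],2),np.round(r["point"])) for r in optics.place_of("wrist",t)[:2]])
cv2.imwrite("pics/w4.png",cv2.resize(p[60:240,220:420],None,fx=3.3,fy=3.3,interpolation=cv2.INTER_CUBIC))
E
```

```text
t 13.45 tcp [ 0.5153 -0.0105  0.324 ] yaw_y -41.27 tiltz [-0.  0. -1.] q [ 0.11  0.1  -0.23  1.83  0.02  1.22 -0.85] F [ 0.4 -0.6 -0.5] op 0.0236 g 40.0
rotor X -25.3 Y -1.1 Z 324.0
handle 5405 3615 ctr [10.7 -0.5 -0.4] n [-0.947  0.036  0.318] ang -71.5 x [ 0.3 25.8] y [-11.4   9. ]
disc 6031 5718 ctr [25.8 -0.3 50.4] n [ 0.302 -0.001  0.953] ang 17.6 x [-1.4 45.3] y [-28.   27.4]
rod 882
[[ 40.1   0.2 113.3]
 [ 43.9   1.6 129.9]
 [ 49.8  -0.5 144. ]
 [ 98.2  11.4 146. ]
 [ 97.7 -10.2 147.1]
 [ 96.5 -11.6 148.2]
 [ 94.6 -10.3 149.2]
 [ 94.7  -4.7 150.1]
 [ 90.7  10.2 151.1]
 [ 51.4   1.7 153.2]
 [ 60.    1.  157.3]
 [ 37.4   4.9 169.3]
 [ 38.6   5.  172.8]]
polyfit x(z) [ -0.27607164 112.7203752 ] y -0.43286742379815124
bail pix [315.44568981  82.54449529]
bail_top []
liner []
bore_mouth [(0.89, array([314., 135.]))]
```

View pics/w4.png

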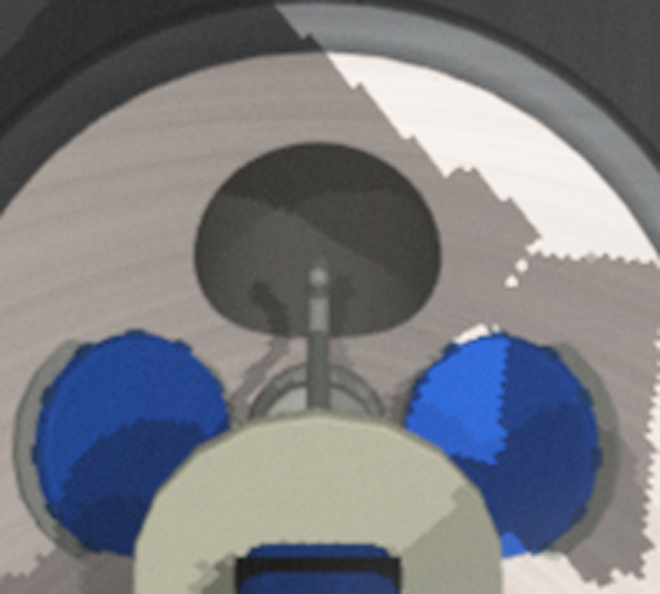

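The crop shows the mouth centred at (318,240) and the hook tip at (318,275), so they are aligned sideways. I'll check the along-lean fit by projecting the mouth edges.

Run:
```python
from h import *
c=cam("wrist"); e=np.array([np.cos(PH),np.sin(PH)]); n=np.array([-e[1],e[0]])
for x,y,z in((67.8,0,171.3),(24.2,0,134.7),(46,28.5,153),(46,-28.5,153)):
    u=pix(c,[*(C0+x/1e3*e+y/1e3*n),z/1e3])[0]; print((u-[220,60])*3.3)
```

```text
[312.69317149 143.34604281]
[313.47537578 338.57796745]
[191.1000074  248.19572168]
[435.1290588  247.89472589]
```

play_rows(
  gripper=[2,2,2,2,2,2,2,2,2,2,2,2],
  slide=[
    [0,0,1],
    [0,0,1],
    [0.9,0,1.5],
    [1.0,0,1.5],
    [0.7,0,0.8],
    [0.7,0,0.9],
    [0.7,0,0.8],
    [0.5,0,0.7],
    [0.4,0,0.5],
    [0.4,0,0.5],
    [0,0,0],
    [0,0,0],
  ],
  twist=[0,0,0,0,0,0,0,0,0,0,0,0],
  grip_force=25,
)

```text
clock: 14.85
tcp_pos: [0.5502, 0.0294, 0.2317]
tool_rot: [0.911, 0.413, 0.0, 0.0]
ft_force: [-0.5, -0.4, -1.5]
opening: 0.0236
grip_force: 25.0
```

Run:
```python
from h import *
rot(); c,p,d,L=toolw()
cv2.imwrite("pics/w5.png",cv2.resize(p[0:240,200:440],None,fx=2.5,fy=2.5,interpolation=cv2.INTER_CUBIC))
```

```text
t 14.85 tcp [0.5502 0.0294 0.2317] yaw_y -41.26 tiltz [ 0.  0. -1.] q [ 0.04  0.24 -0.25  1.87  0.07  1.04 -0.95] F [-0.5 -0.4 -1.5] op 0.0236 g 25.0
rotor X 27.8 Y -0.9 Z 231.7
handle 2016 639 ctr [ 0.2 -1.4 -1. ] n [ 0.003  1.    -0.001] ang 111.0 x [-89.7  25.8] y [-4.3  1.5]
disc 13697 7911 ctr [41.6 -0.3 48.1] n [-0.154  0.007 -0.988] ang -171.1 x [10.3 66.1] y [-29.8  29.6]
rod 1453
[[ 77.  -10.8  80. ]
 [ 78.7   8.5  82.5]
 [ 81.5   1.9  85.1]
 [ 81.6  10.9  87.7]
 [ 84.5   7.6  90.3]
 [ 86.4  10.   93.1]
 [ 87.7   3.1  95.9]
 [ 89.6   4.9  98.8]
 [ 91.6  -5.7 101.7]
 [ 93.5  -5.8 104.8]
 [ 95.6 -11.9 107.9]
 [ 97.7 -11.4 111.3]
 [100.   11.5 116.4]]
polyfit x(z) [ 0.65075021 25.40590516] y 0.17950227823671389
```

View pics/w5.png

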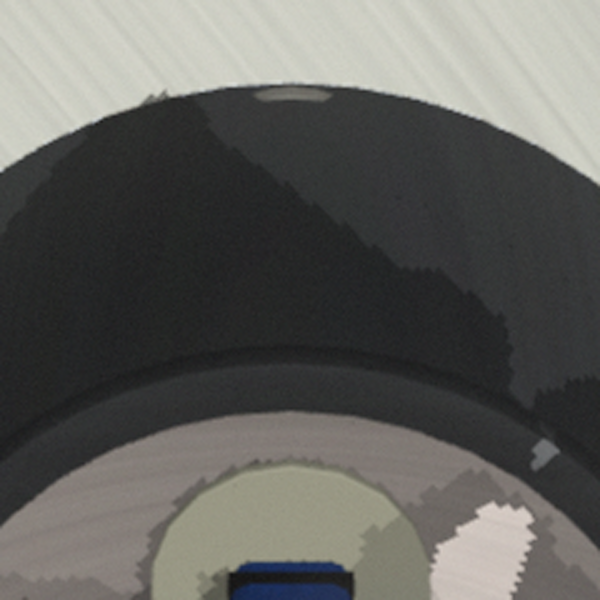

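The crop shows the disc over the mouth and the tool still straight in the grip. The bail is hidden, so I'll pass the hook under it and lift.

play_rows(
  gripper=[2,2,2,2,2,2,2,2,2,2,2,2],
  slide=[
    [0.2,0,-0.2],
    [0.25,0,-0.2],
    [0.25,0,-0.2],
    [0.2,0,-0.2],
    [0,0,0],
    [-0.2,0,-0.5],
    [-0.2,0,-0.5],
    [-0.2,0,-0.4],
    [-0.3,0,-0.4],
    [-0.3,0,-0.4],
    [-0.3,0,-0.4],
    [0,0,0],
  ],
  twist=[0,0,0,0,0,0,0,0,0,0,0,0],
  grip_force=40,
)

```text
clock: 16.1
tcp_pos: [0.5462, 0.0246, 0.2662]
tool_rot: [0.911, 0.412, 0.0, 0.0]
ft_force: [0.9, 0.3, -1.4]
opening: 0.0235
grip_force: 40.0
```

```bash
cat >> h.py <<'E'
def favg(k=8):
    F=[]
    for i in range(k): optics.camera("top"); F.append(manip.sense()["ft_force"])
    print("Favg",np.mean(F,0).round(2),"+-",(np.std(F,0)/k**.5).round(2))
E
python3 - <<'E'
from h import *
rot(); toolw(); favg(6)
E
```

```text
t 16.1 tcp [0.5462 0.0246 0.2662] yaw_y -41.28 tiltz [ 0.001 -0.    -1.   ] q [ 0.05  0.2  -0.25  1.84  0.05  1.11 -0.93] F [ 0.9  0.3 -1.4] op 0.0235 g 40.0
rotor X 21.5 Y -1.1 Z 266.2
handle 1845 1683 ctr [10.9 -0.6  0.7] n [-0.946 -0.009  0.323] ang -71.2 x [ 0.5 25.8] y [-10.6  10.2]
disc 9012 2462 ctr [46.3 -0.6 62.1] n [ 0.632 -0.003 -0.775] ang 140.8 x [24.6 69.6] y [-29.8  28.9]
rod 3059
[[ 61.9   6.3  80. ]
 [ 62.4   6.3  81.2]
 [ 73.9   5.2  83. ]
 [ 55.6 -10.2  85.6]
 [ 51.4 -11.   88.7]
 [ 47.6  10.9  92. ]
 [ 75.5   2.  102.5]
 [ 79.9   5.1 108.8]
 [ 84.4   5.9 115.3]
 [ 87.9  -8.1 121.3]
 [ 92.7  -1.1 128.2]
 [ 97.3  -8.5 136.4]
 [ 37.1  -4.5 172.6]]
polyfit x(z) [ 0.21577918 46.13682867] y 0.1464434787443829
Favg [ 0.13  0.63 -1.46] +- [0.12 0.19 0.12]
```

play_rows(
  gripper=[2,2,2,2,2,2,2],
  slide=[
    [-0.4,0,-0.5],
    [-0.5,0,-0.6],
    [-0.5,0,-0.6],
    [-0.5,0,-0.6],
    [-0.4,0,-0.4],
    [0,0,0],
    [0,0,0],
  ],
  twist=[0,0,0,0,0,0,0],
  grip_force=40,
)

```text
clock: 17.15
tcp_pos: [0.5311, 0.0077, 0.2927]
tool_rot: [0.911, 0.413, 0.0, 0.0]
ft_force: [-0.0, 1.0, -1.7]
opening: 0.0239
grip_force: 40.0
```

Run:
```python
from h import *
rot(); favg(4)
c,p,d=shot("wrist"); b,g,r=[p[...,i].astype(int) for i in range(3)]
m=(r-b>60)&(r-g>40); m[:, :100]=0
Q=world(c,np.stack(np.meshgrid(np.arange(640),np.arange(480)),-1).reshape(-1,2),d.reshape(-1)).reshape(480,640,3)
m&=np.hypot(Q[...,0]-.531,Q[...,1]-.01)<.16
print("orange",m.sum(), Q[m].mean(0) if m.sum() else "")
for t in("bail_top","liner"): print(t,[(round(r["conf"],2),np.round(r["point"])) for r in optics.place_of("wrist",t)[:2]])
```

```text
t 17.15 tcp [0.5311 0.0077 0.2927] yaw_y -41.27 tiltz [ 0.  0. -1.] q [ 0.08  0.15 -0.24  1.84  0.04  1.16 -0.89] F [-0.   1.  -1.7] op 0.0239 g 40.0
rotor X -1.2 Y -0.9 Z 292.7
Favg [ 0.23  0.79 -1.41] +- [0.21 0.18 0.09]
orange 234 [0.57136432 0.05356851 0.10711838]
bail_top [(0.84, array([313., 149.]))]
liner []
```

play_rows(
  gripper=[2,2,2,2,2,2,2,2,2,2,2,2],
  slide=[
    [-0.2,0,-0.2],
    [-0.4,0,-0.5],
    [-0.5,0,-0.6],
    [-0.5,0,-0.6],
    [-0.5,0,-0.6],
    [-0.5,0,-0.6],
    [-0.5,0,-0.6],
    [-0.5,0,-0.6],
    [-0.5,0,-0.6],
    [-0.4,0,-0.5],
    [-0.4,0,-0.4],
    [0,0,0],
  ],
  twist=[0,0,0,0,0,0,0,0,0,0,0,0],
  grip_force=60,
)

```text
clock: 18.7
tcp_pos: [0.4988, -0.0296, 0.3512]
tool_rot: [0.911, 0.412, 0.0, 0.0]
ft_force: [0.2, 0.5, -1.6]
opening: 0.0235
grip_force: 60.0
```

play_rows(
  gripper=[2,2,2,2,2,2,2,2,2,2,2,2],
  slide=[
    [0.2,0,-0.4],
    [0.3,0,-0.5],
    [0.3,0,-0.5],
    [0.3,0,-0.5],
    [0.4,0,-0.5],
    [0.4,0,-0.5],
    [0.4,0,-0.6],
    [0.3,0,-0.6],
    [0.3,0,-0.6],
    [0.2,0,-0.5],
    [0,0,0],
    [0,0,0],
  ],
  twist=[0,0,0,0,0,0,0,0,0,0,0,0],
)

```text
clock: 19.9
tcp_pos: [0.5191, -0.0059, 0.4024]
tool_rot: [0.911, 0.413, -0.0, -0.0]
ft_force: [-0.5, -0.4, -2.0]
opening: 0.0236
grip_force: 60.0
```

Run:
```python
from h import *
rot(); favg(4)
c,p,d=shot("wrist"); cv2.imwrite("pics/w6.png",p)
c,p,d=shot("scene"); cv2.imwrite("pics/s6.png",p[90:330,200:520])
```

```text
t 19.9 tcp [ 0.5191 -0.0059  0.4024] yaw_y -41.26 tiltz [-0. -0. -1.] q [ 0.1   0.07 -0.23  1.7   0.02  1.38 -0.85] F [-0.5 -0.4 -2. ] op 0.0236 g 60.0
rotor X -19.3 Y -0.9 Z 402.4
Favg [-0.25  0.   -2.49] +- [0.23 0.17 0.28]
```

View pics/w6.png

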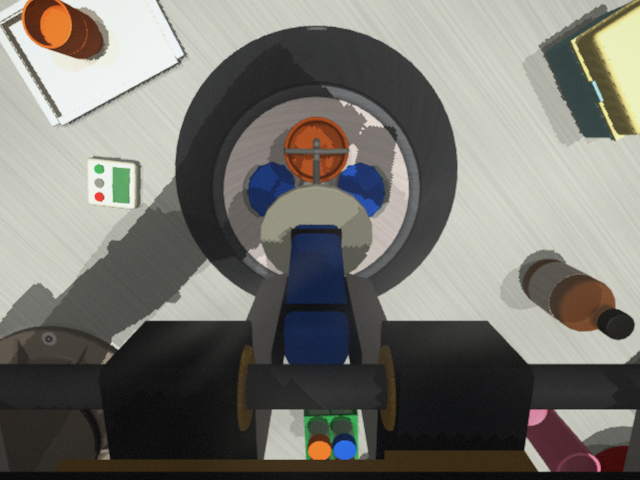

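The picture shows the orange cup out of the bore and hanging from the hook by its bail at (317,150). I'll carry it gently toward the stack.

play_rows(
  gripper=[2,2,2,2,2,2,2,2],
  slide=[
    [0,0,-0.4],
    [0,0,-0.8],
    [0,0,-1],
    [0,0,-1],
    [0,0,-1],
    [0,0,-0.8],
    [0,0,-0.5],
    [0,0,-0.3],
  ],
  twist=[0,0,0,0,0,0,0,0],
)

```text
clock: 21.0
tcp_pos: [0.5193, -0.0058, 0.461]
tool_rot: [0.911, 0.413, 0.0, 0.0]
ft_force: [0.3, -0.2, -2.3]
opening: 0.0236
grip_force: 60.0
```

play_rows(
  gripper=[2,2,2,2,2,2,2,2,2,2,2,2],
  slide=[
    [0.1,-0.4,0],
    [0.2,-0.9,0],
    [0.4,-1.4,0],
    [0.5,-1.9,0],
    [0.6,-2.3,0],
    [0.6,-2.4,0],
    [0.6,-2.4,0],
    [0.5,-2.2,0],
    [0.4,-1.8,0],
    [0.3,-1.4,0],
    [0.2,-0.9,0],
    [0.1,-0.5,0],
  ],
  twist=[0,0,0,0,0,0,0,0,0,0,0,0],
)

```text
clock: 22.2
tcp_pos: [0.4092, 0.1506, 0.4605]
tool_rot: [0.911, 0.413, 0.0, 0.0]
ft_force: [-0.3, -0.0, -3.1]
opening: 0.0241
grip_force: 60.0
```

play_rows(
  gripper=[2,2,2,2],
  slide=[
    [0,0,0],
    [0,0,0],
    [0,0,0],
    [0,0,0],
  ],
  twist=[0,0,0,0],
)

```text
clock: 22.6
tcp_pos: [0.4101, 0.1496, 0.4604]
tool_rot: [0.911, 0.412, -0.0, -0.0]
ft_force: [0.2, -0.3, -2.6]
opening: 0.024
grip_force: 60.0
```

```bash
cat >> h.py <<'E'
def circ(X):
    A=np.c_[2*X[:,:2],np.ones(len(X))]; s=np.linalg.lstsq(A,(X[:,:2]**2).sum(1),rcond=None)[0]
    return s[:2],np.sqrt(s[2]+s[:2]@s[:2])
def cups(stk=(.430,.3145)):
    c,p,d=shot("wrist"); s,M=st()
    g=np.stack(np.meshgrid(np.arange(640),np.arange(480)),-1).reshape(-1,2)
    Q=world(c,g,d.reshape(-1)).reshape(480,640,3); L=(Q-s["tcp_pos"])@M
    b,gg,r=[p[...,i].astype(int) for i in range(3)]; o=(r-b>50)&(r-gg>25)&(d>0)
    m=o&(abs(Q[...,2]-.087)<.004)&(np.hypot(Q[...,0]-stk[0],Q[...,1]-stk[1])<.045)
    print("stack rim px",m.sum(),"enclosing",cv2.minEnclosingCircle(Q[m][:,:2].astype(np.float32)*1000) if m.sum() else "","fit",circ(Q[m]) if m.sum() else "", "z",np.median(Q[m][:,2]) if m.sum() else "")
    m2=o&(np.hypot(L[...,0]-.059,L[...,1])<.05)&(L[...,2]>.14)&(L[...,2]<.26)
    if m2.sum():
        zt=np.percentile(L[m2][:,2],3); print("cup px",m2.sum(),"top z",zt)
        m3=m2&(abs(L[...,2]-.210)<.005); X=L[m3]
        if len(X): print("cup rim tool",len(X),cv2.minEnclosingCircle(X[:,:2].astype(np.float32)*1000),"z",X[:,2].mean())
        X=L[m2&(L[...,2]<.218)&(L[...,2]>.19)]; A=np.c_[X[:,:2],np.ones(len(X))]; print("rim plane slope",np.linalg.lstsq(A,X[:,2],rcond=None)[0].round(3) if len(X) else "")
    return c,p,d
E
python3 - <<'E'
from h import *
c,p,d=cups(); cv2.imwrite("pics/w7.png",p)
E
```

```text
t 22.65 tcp [0.41   0.1497 0.4604] yaw_y -41.29 tiltz [-0.  0. -1.] q [-0.05 -0.09 -0.4   1.73 -0.04  1.5  -1.17] F [-0.5  0.5 -2.7] op 0.0238 g 60.0
stack rim px 380 enclosing ((430.8124694824219, 319.5433349609375), 25.997467041015625) fit (array([0.43077838, 0.31931147]), np.float64(0.02433135382474168)) z 0.0877088179077804
cup px 2745 top z 0.17907391533475886
cup rim tool 1642 ((58.949668884277344, 0.34677383303642273), 23.038095474243164) z 0.20623136142017826
rim plane slope [0.021 0.001 0.204]
```

View pics/w7.png

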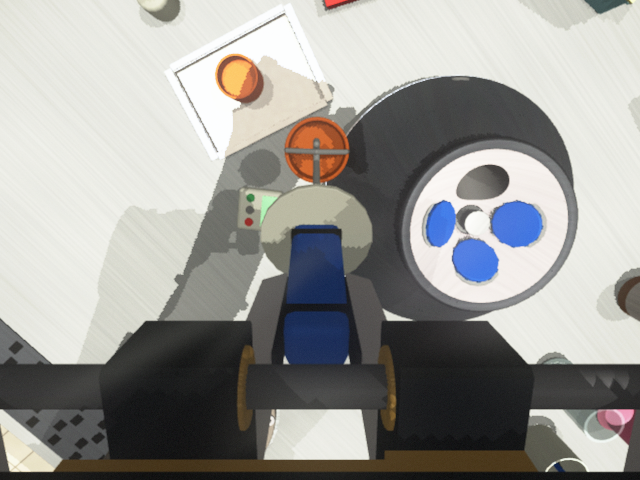

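The picture shows the cup hanging at (317,150) and the stack at (240,78) in the tray. I'll move closer, re-measure, then place.

play_rows(
  gripper=[2,2,2,2,2,2,2,2,2,2,2,2],
  slide=[
    [0.3,-0.1,0.3],
    [0.6,-0.3,0.6],
    [0.9,-0.4,0.9],
    [1.1,-0.5,1],
    [1.2,-0.6,1.1],
    [1.2,-0.6,1.1],
    [1.1,-0.5,1],
    [0.9,-0.4,0.9],
    [0.6,-0.2,0.7],
    [0.3,-0.1,0.4],
    [0,0,0],
    [0,0,0],
  ],
  twist=[0,0,0,0,0,0,0,0,0,0,0,0],
)

```text
clock: 23.85
tcp_pos: [0.4362, 0.2358, 0.3808]
tool_rot: [0.911, 0.412, 0.0, 0.0]
ft_force: [0.5, 0.4, -3.0]
opening: 0.0234
grip_force: 60.0
```

Run:
```python
from h import *
c,p,d=cups((.4308,.3194)); go([.3916,.2753,.34])
```

```text
t 23.9 tcp [0.4362 0.2357 0.381 ] yaw_y -41.29 tiltz [ 0.001  0.    -1.   ] q [-0.14  0.05 -0.5   1.76  0.02  1.33 -1.37] F [ 0.7  0.5 -2.3] op 0.0238 g 60.0
stack rim px 439 enclosing ((430.5140380859375, 319.6884765625), 26.026287078857422) fit (array([0.43076516, 0.31977093]), np.float64(0.024272745499905983)) z 0.08766226589869619
cup px 2726 top z 0.1794112201711293
cup rim tool 1679 ((58.14824676513672, 0.06051589176058769), 22.961048126220703) z 0.2064135783658416
rim plane slope [ 0.018 -0.008  0.204]
t 23.9 tcp [0.4362 0.2357 0.381 ] yaw_y -41.29 tiltz [ 0.001  0.    -1.   ] q [-0.14  0.05 -0.5   1.76  0.02  1.33 -1.37] F [ 0.7  0.5 -2.3] op 0.0238 g 60.0
slide cm [ 0.03 -5.96  4.1 ]
```

play_rows(
  gripper=[2,2,2,2,2,2,2,2,2,2,2,2],
  slide=[
    [0,-0.3,0],
    [0,-0.6,0.2],
    [0,-0.9,0.3],
    [0.1,-1.1,0.4],
    [0,-1.1,0.4],
    [0,-0.9,0.3],
    [0,-0.6,0.2],
    [0,-0.4,0.2],
    [0,0,0],
    [0,0,0],
    [0,0,0],
    [0,0,0],
  ],
  twist=[0,0,0,0,0,0,0,0,0,0,0,0],
)

```text
clock: 25.1
tcp_pos: [0.3926, 0.2755, 0.3606]
tool_rot: [0.911, 0.412, 0.0, -0.0]
ft_force: [-0.5, -1.0, -2.0]
opening: 0.0236
grip_force: 60.0
```

Run:
```python
from h import *
cups((.4307,.3196)); go([.3919,.2758,.34])
for n in("top","scene"):
    c,p,d=shot(n); b,g,r=[p[...,i].astype(int) for i in range(3)]
    Q=world(c,np.stack(np.meshgrid(np.arange(640),np.arange(480)),-1).reshape(-1,2),d.reshape(-1)).reshape(480,640,3)
    m=(r-b>50)&(r-g>25)&(np.hypot(Q[...,0]-.431,Q[...,1]-.32)<.06)
    for lo,hi in((.06,.092),(.12,.19)):
        k=m&(Q[...,2]>lo)&(Q[...,2]<hi); print(n,lo,k.sum(),(Q[k].min(0).round(4),Q[k].max(0).round(4),Q[k].mean(0).round(4)) if k.sum() else "")
```

```text
t 25.15 tcp [0.3926 0.2755 0.3606] yaw_y -41.28 tiltz [ 0.  0. -1.] q [-0.2   0.03 -0.55  1.82  0.02  1.29 -1.48] F [-0.3 -0.4 -3.2] op 0.0237 g 60.0
stack rim px 0 enclosing  fit  z 
cup px 2693 top z 0.17932169269450693
cup rim tool 1630 ((58.938201904296875, 0.4495169222354889), 23.053133010864258) z 0.20624965582601326
rim plane slope [0.024 0.004 0.204]
t 25.15 tcp [0.3926 0.2755 0.3606] yaw_y -41.28 tiltz [ 0.  0. -1.] q [-0.2   0.03 -0.55  1.82  0.02  1.29 -1.48] F [-0.3 -0.4 -3.2] op 0.0237 g 60.0
slide cm [-0.02 -0.07  2.06]
top 0.06 70 (array([0.4065, 0.2947, 0.06  ]), array([0.4538, 0.3262, 0.0909]), array([0.4325, 0.309 , 0.0714]))
top 0.12 21 (array([0.4251, 0.2955, 0.1529]), array([0.4562, 0.339 , 0.1827]), array([0.4437, 0.3183, 0.1738]))
scene 0.06 322 (array([0.405 , 0.2948, 0.0601]), array([0.4655, 0.344 , 0.0908]), array([0.4396, 0.3194, 0.0732]))
scene 0.12 359 (array([0.4067, 0.2975, 0.1289]), array([0.4641, 0.344 , 0.1819]), array([0.4437, 0.3211, 0.1619]))
```

play_rows(
  gripper=[2,2,2,2,2,2,2,2,2,2,2],
  slide=[
    [0,-0.05,0.5],
    [0,0,0.8],
    [0,0,0.8],
    [0,0,0.8],
    [0,0,0.7],
    [0,0,0.6],
    [0,0,0.5],
    [0,0,0.5],
    [0,0,0.4],
    [0,0,0],
    [0,0,0],
  ],
  twist=[0,0,0,0,0,0,0,0,0,0,0],
)

```text
clock: 26.35
tcp_pos: [0.392, 0.2761, 0.3046]
tool_rot: [0.911, 0.413, 0.0, -0.0]
ft_force: [0.6, 0.2, -2.3]
opening: 0.0235
grip_force: 60.0
```

Run:
```python
from h import *
cups()
```

```text
t 26.4 tcp [0.392  0.2761 0.3047] yaw_y -41.25 tiltz [ 0.  0. -1.] q [-0.21  0.07 -0.56  1.91  0.04  1.17 -1.5 ] F [ 0.8 -0.2 -2.9] op 0.0234 g 60.0
stack rim px 0 enclosing  fit  z 
cup px 2710 top z 0.17947371788419295
cup rim tool 1685 ((58.58921432495117, -0.09926457703113556), 23.027347564697266) z 0.2063632245523563
rim plane slope [0.018 0.006 0.204]
```

play_rows(
  gripper=[2,2,2,2,2,2,2],
  slide=[
    [0,0,0.2],
    [0,0,0.2],
    [0,0,0.2],
    [0,0,0.2],
    [0,0,0.2],
    [0,0,0.2],
    [0,0,0],
  ],
  twist=[0,0,0,0,0,0,0],
)

```text
clock: 27.1
tcp_pos: [0.3919, 0.276, 0.2923]
tool_rot: [0.911, 0.413, -0.0, -0.0]
ft_force: [-0.1, -0.6, -1.2]
opening: 0.0237
grip_force: 60.0
```

Run:
```python
from h import *
cups(); favg(3)
```

```text
t 27.15 tcp [0.3919 0.276  0.2924] yaw_y -41.25 tiltz [-0. -0. -1.] q [-0.21  0.08 -0.56  1.92  0.05  1.15 -1.51] F [-0.8  0.1 -0.5] op 0.0236 g 60.0
stack rim px 230 enclosing ((430.621337890625, 320.3504638671875), 22.749114990234375) fit (array([0.43081128, 0.32077224]), np.float64(0.017132979807379312)) z 0.09070656583221623
cup px 2821 top z 0.17359645905769155
rim plane slope [ 0.007 -0.     0.2  ]
Favg [ 0.36 -0.07 -1.41] +- [0.21 0.23 0.2 ]
```

play_rows(
  gripper=[2,2,2,2,2,2,2,2,2,2,2,2],
  slide=[
    [0.1,0,0.2],
    [0.1,0,0.2],
    [0.1,0,0.2],
    [0.1,0,0.2],
    [0.05,0,0.2],
    [0,0,0.1],
    [-0.3,0,0],
    [-0.4,0,0.05],
    [-0.4,0,0.05],
    [-0.5,0,0.05],
    [-0.4,0,0],
    [0,0,0],
  ],
  twist=[0,0,0,0,0,0,0,0,0,0,0,0],
)

```text
clock: 28.5
tcp_pos: [0.3815, 0.2639, 0.2802]
tool_rot: [0.911, 0.413, 0.0, 0.0]
ft_force: [-0.5, -0.2, -0.7]
opening: 0.0234
grip_force: 60.0
```

Run:
```python
from h import *
c,p,d=cups((.4307,.3196)); favg(2)
cv2.imwrite("pics/w8.png",cv2.resize(p[90:230,240:400],None,fx=4,fy=4,interpolation=cv2.INTER_CUBIC))
```

```text
t 28.55 tcp [0.3817 0.2642 0.2802] yaw_y -41.27 tiltz [ 0.  0. -1.] q [-0.2   0.06 -0.56  1.97  0.04  1.12 -1.5 ] F [ 0.2 -0.6 -0.8] op 0.0235 g 60.0
stack rim px 231 enclosing ((430.77606201171875, 320.1793212890625), 22.705337524414062) fit (array([0.43108247, 0.32027588]), np.float64(0.016713468546858425)) z 0.0907413963426223
cup px 3180 top z 0.16145793290956248
rim plane slope [0.001 0.004 0.19 ]
Favg [ 0.32  0.57 -0.92] +- [0.49 0.42 0.33]
```

View pics/w8.png

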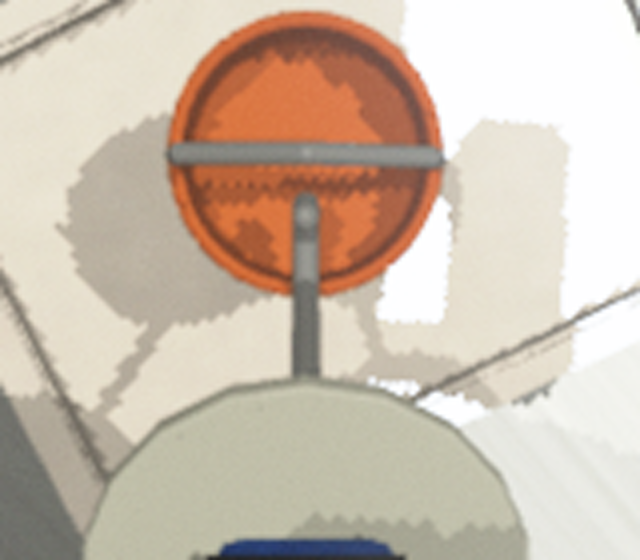

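The crop shows the hook tip at (305,200) clear of the bail at (305,153), with the cup level in the stack. I'll retract and carry the extractor back.

play_rows(
  gripper=[2,2,2,2,2,2,2,2,2],
  slide=[
    [-0.3,0,0],
    [-0.1,0,-0.5],
    [0,0,-1],
    [0,0,-2],
    [0,0,-3],
    [0,0,-4],
    [0,0,-4],
    [0,0,-2],
    [0,0,-0.5],
  ],
  twist=[0,0,0,0,0,0,0,0,0],
)

```text
clock: 29.55
tcp_pos: [0.3795, 0.2619, 0.453]
tool_rot: [0.911, 0.413, 0.002, -0.0]
ft_force: [-0.5, 0.1, -0.9]
opening: 0.0236
grip_force: 60.0
```

play_rows(
  gripper=[2,2,2,2,2,2,2,2,2,2,2],
  slide=[
    [-0.6,1.2,0],
    [-1.2,2.6,0],
    [-1.5,3.3,0],
    [-1.5,3.3,0],
    [-1.5,3.3,0],
    [-1.5,3.3,0],
    [-1.5,3.3,0],
    [-1.6,3.3,0],
    [-1.6,3.3,0],
    [-1.4,2.8,0],
    [-0.9,1.9,0],
  ],
  twist=[0,0,0,0,0,0,0,0,0,0,0],
)

```text
clock: 30.65
tcp_pos: [0.5192, -0.0606, 0.4489]
tool_rot: [0.911, 0.412, -0.001, -0.0]
ft_force: [0.3, 1.0, -1.2]
opening: 0.0234
grip_force: 60.0
```

Run:
```python
from h import *
go([.465,-.393,.34])
```

```text
t 30.65 tcp [ 0.5192 -0.0606  0.4489] yaw_y -41.36 tiltz [-0.002 -0.    -1.   ] q [ 0.14  0.06 -0.16  1.61  0.01  1.48 -0.74] F [ 0.3  1.  -1.2] op 0.0234 g 60.0
slide cm [-28.52  17.91  10.9 ]
```

play_rows(
  gripper=[2,2,2,2,2,2,2,2,2,2,2,2],
  slide=[
    [-2.0,1.3,0],
    [-3.2,2,0],
    [-3.4,2.1,0],
    [-3.4,2.1,0],
    [-3.4,2.1,0.5],
    [-3.4,2.1,1],
    [-3.3,2.1,1],
    [-3.0,1.9,1],
    [-2.2,1.4,1],
    [-1.2,0.8,0.5],
    [0,0,0],
    [0,0,0],
  ],
  twist=[0,0,0,0,0,0,0,0,0,0,0,0],
)

```text
clock: 31.85
tcp_pos: [0.4662, -0.3896, 0.3998]
tool_rot: [0.911, 0.413, 0.0, -0.0]
ft_force: [0.7, 1.1, -0.5]
opening: 0.0236
grip_force: 60.0
```

Run:
```python
from h import *
c,p,d,L=toolw(); go([.465,-.393,.34])
J=np.array([.5,-.3533,.122])
print("jar pix",pix(c,J), [(round(r["conf"],2),np.round(r["point"]),onplane(c,r["point"],.122).round(4)) for r in optics.place_of("wrist","jar_rim")])
a=np.linspace(0,2*np.pi,60); U=pix(c,np.c_[J[0]+.026*np.cos(a),J[1]+.026*np.sin(a),a*0+.122])
q=p.copy(); cv2.polylines(q,[U.round().astype(np.int32)],True,(0,255,0),1)
u=pix(c,J)[0].astype(int); x0,y0=max(u[0]-80,0),max(u[1]-70,0)
cv2.imwrite("pics/w9.png",cv2.resize(q[y0:y0+140,x0:x0+160],None,fx=4,fy=4,interpolation=cv2.INTER_CUBIC))
```

```text
handle 5031 3155 ctr [10.6 -0.6 -0.7] n [-0.947  0.046  0.319] ang -71.4 x [ 0.2 25.8] y [-11.    8.4]
disc 6051 5726 ctr [25.8 -0.2 50.4] n [ 0.302 -0.002  0.953] ang 17.6 x [-1.3 45.3] y [-28.   27.4]
rod 303
[[ 40.    0.2 113.8]
 [ 42.    0.2 120.2]
 [ 43.6   0.9 124.8]
 [ 45.1   0.9 130.9]
 [ 47.4  -0.5 137.1]
 [ 48.5   0.9 142.5]
 [ 63.8  -1.2 144.5]
 [ 66.5  -1.9 146. ]
 [ 67.2   1.7 149.7]
 [ 53.5   1.  154.4]
 [ 62.9  -2.7 155.7]
 [ 57.1   1.  156.7]
 [ 54.1   1.7 158.7]]
polyfit x(z) [  0.49264401 -17.33606685] y -0.49792994840024735
t 31.9 tcp [ 0.4664 -0.3892  0.4002] yaw_y -41.17 tiltz [ 0.     0.001 -1.   ] q [ 0.5   0.21  0.11  1.54 -0.02  1.4  -0.11] F [-0.   0.4 -0.3] op 0.024 g 60.0
slide cm [-0.38  0.14  6.02]
jar pix [[318.32627782 157.35004031]] [(0.97, array([315., 158.]), array([[ 0.497 , -0.3514,  0.122 ]])), (0.83, array([218., 325.]), array([[ 0.2897, -0.4193,  0.122 ]])), (0.66, array([426., 221.]), array([[ 0.5423, -0.48  ,  0.122 ]]))]
```

View pics/w9.png

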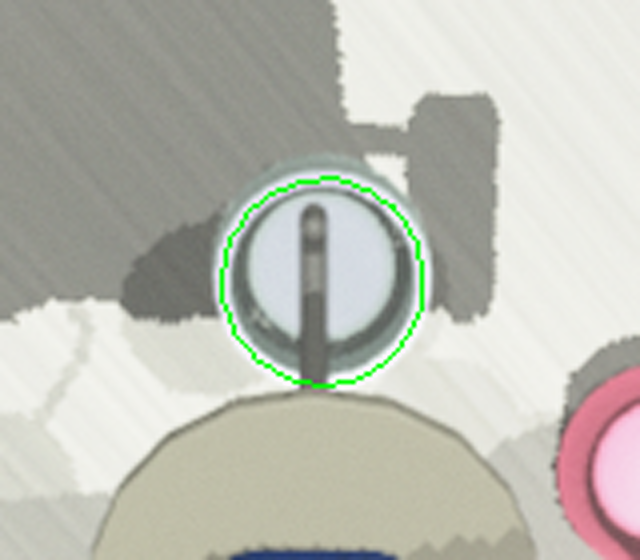

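The crop shows the jar's rim as a ring centred at (322,283), matching the green projection, with the hook over it at (313,225). I'll lower it in, then straighten the tool against the jar wall with a light grip.

play_rows(
  gripper=[2,2,2,2,2,2,2,2,2,2],
  slide=[
    [-0.3,0.2,2],
    [0,0,3],
    [0,0,3],
    [0,0,2],
    [0,0,2],
    [0,0,2],
    [0,0,1.5],
    [0,0,1.5],
    [0,0,0],
    [0,0,0],
  ],
  twist=[0,0,0,0,0,0,0,0,0,0],
)

```text
clock: 32.95
tcp_pos: [0.4655, -0.3941, 0.2304]
tool_rot: [0.911, 0.413, 0.0, 0.0]
ft_force: [1.1, -0.6, -1.1]
opening: 0.0236
grip_force: 60.0
```

Run:
```python
from h import *
go([.5,-.3533,.23]); favg(3)
```

```text
t 32.95 tcp [ 0.4655 -0.3941  0.2304] yaw_y -41.24 tiltz [ 0. -0. -1.] q [ 0.52  0.32  0.1   1.76 -0.04  1.06 -0.09] F [ 1.1 -0.6 -1.1] op 0.0236 g 60.0
slide cm [ 5.34 -0.09  0.04]
Favg [-0.22 -0.23 -1.01] +- [0.12 0.08 0.18]
```

play_rows(
  gripper=[2,2,2,2,2,2,2,2,2,2,2,2],
  slide=[
    [0,0,0],
    [0.5,0,0],
    [0.6,0,0],
    [0.6,0,0],
    [0.6,0,0],
    [0.6,0,0],
    [0.6,0,0],
    [0.6,0,0],
    [0.6,0,0],
    [0.6,0,0],
    [0.4,0,0],
    [0,0,0],
  ],
  twist=[0,0,0,0,0,0,0,0,0,0,0,0],
  grip_force=6,
)

```text
clock: 34.3
tcp_pos: [0.5033, -0.3506, 0.2299]
tool_rot: [0.911, 0.413, 0.0, -0.0]
ft_force: [0.3, 0.9, -0.5]
opening: 0.0236
grip_force: 6.0
```

Run:
```python
from h import *
toolw(); go([.5,-.3533,.182]); favg(3)
```

```text
handle 4060 1858 ctr [  5.9  -0.6 -12.4] n [-0.98  -0.09   0.176] ang -79.8 x [0.8 8.5] y [-11.5   9.9]
disc 4466 4229 ctr [12.4 -0.3 56.2] n [-0.016 -0.    -1.   ] ang -179.1 x [-4.2 27.7] y [-28.2  27.5]
rod 672
[[ 2.240e+01 -5.000e+00  1.054e+02]
 [ 2.150e+01 -1.020e+01  1.066e+02]
 [ 2.080e+01 -1.020e+01  1.071e+02]
 [ 1.800e+01  1.050e+01  1.076e+02]
 [ 2.040e+01 -5.000e-01  1.089e+02]
 [ 2.350e+01  1.000e-01  1.144e+02]
 [ 2.240e+01 -8.700e+00  1.211e+02]
 [ 2.190e+01 -1.030e+01  1.283e+02]
 [ 2.350e+01  1.600e+00  1.361e+02]
 [ 2.360e+01 -2.800e+00  1.452e+02]
 [ 2.300e+01 -5.900e+00  1.545e+02]
 [ 2.160e+01 -1.080e+01  1.645e+02]]
polyfit x(z) [ 0.02590148 18.82122273] y 0.12603012797276822
t 34.35 tcp [ 0.503  -0.351   0.2299] yaw_y -41.23 tiltz [ 0.  0. -1.] q [ 0.44  0.33  0.08  1.75 -0.03  1.06 -0.19] F [-0.4 -0.2 -0.5] op 0.0237 g 6.0
slide cm [-0.37 -0.07  4.79]
Favg [-0.6   0.02 -1.2 ] +- [0.36 0.35 0.14]
```

play_rows(
  gripper=[2,2,2,2,2,2,2,2],
  slide=[
    [-0.3,-0.1,0],
    [0,0,1],
    [0,0,1.5],
    [0,0,1],
    [0,0,0.7],
    [0,0,0.4],
    [0,0,0.25],
    [0,0,0],
  ],
  twist=[0,0,0,0,0,0,0,0],
  grip_force=6,
)

```text
clock: 35.3
tcp_pos: [0.5002, -0.3528, 0.1814]
tool_rot: [0.911, 0.413, 0.0, -0.0]
ft_force: [-0.3, -0.3, -0.5]
opening: 0.0242
grip_force: 6.0
```

play_rows(
  gripper=[3.4,5,8,9.4,9.4,9.4,9.4,9.4,9.4,9.4],
  slide=[
    [0,0,0],
    [0,0,0],
    [0,0,0],
    [0,0,0],
    [0,0,0],
    [0,0,0],
    [0,0,0],
    [0,0,0],
    [0,0,0],
    [0,0,0],
  ],
  twist=[0,0,0,0,0,0,0,0,0,0],
)

```text
clock: 36.3
tcp_pos: [0.5001, -0.3529, 0.1815]
tool_rot: [0.911, 0.413, 0.0, -0.0]
ft_force: [0.1, -1.3, -0.6]
opening: 0.0938
grip_force: 0.0
```

play_rows(
  gripper=[9.4,9.4,9.4,9.4,9.4,9.4,9.4,9.4,9.4,9.4],
  slide=[
    [0,0,0],
    [0,0,-0.5],
    [0,0,-1.5],
    [0,0,-3],
    [0,0,-4],
    [0,0,-4],
    [0,0,-4],
    [0,0,-2],
    [-3,0,0],
    [-3,0,0],
  ],
  twist=[0,0,0,0,0,0,0,0,0,0],
)

```text
clock: 37.3
tcp_pos: [0.4606, -0.3981, 0.3737]
tool_rot: [0.91, 0.414, 0.001, 0.001]
ft_force: [0.4, -0.6, 0.7]
opening: 0.0937
grip_force: 0.0
```

Run:
```python
from h import *
s,M=st(); c,p,d=shot("wrist"); cv2.imwrite("pics/w10.png",p)
Q=world(c,np.stack(np.meshgrid(np.arange(640),np.arange(480)),-1).reshape(-1,2),d.reshape(-1)).reshape(480,640,3)
m=(abs(Q[...,2]-.126)<.012)&(np.hypot(Q[...,0]-.5,Q[...,1]+.3533)<.032)
X=Q[m]; A=np.c_[X[:,:2]-X[:,:2].mean(0),np.ones(len(X))]
f=np.linalg.lstsq(A,X[:,2],rcond=None)[0]; k=abs(X[:,2]-A@f)<.003; f=np.linalg.lstsq(A[k],X[k,2],rcond=None)[0]
print("disc",len(X),cv2.minEnclosingCircle(X[k][:,:2].astype(np.float32)*1000),"slope",f.round(4))
c,p,d=shot("scene"); r=p
Q=world(c,np.stack(np.meshgrid(np.arange(640),np.arange(480)),-1).reshape(-1,2),d.reshape(-1)).reshape(480,640,3)
b,g,r=[p[...,i].astype(int) for i in range(3)]
m=(r-b>50)&(r-g>25)&(np.hypot(Q[...,0]-.431,Q[...,1]-.32)<.06)
print("stack z max",Q[m][:,2].max(),"y",Q[m][:,1].min(),Q[m][:,1].max())
cv2.imwrite("pics/fin.png",cv2.resize(p[150:350,80:520],(800,364),interpolation=cv2.INTER_CUBIC))
```

```text
t 37.3 tcp [ 0.4606 -0.3981  0.3737] yaw_y -41.15 tiltz [ 0.002 -0.001 -1.   ] q [ 0.51  0.22  0.12  1.58 -0.03  1.34 -0.09] F [ 0.4 -0.6  0.7] op 0.0937 g 0.0
disc 2152 ((499.1195983886719, -353.6476135253906), 29.344282150268555) slope [-0.0016  0.0013  0.1269]
stack z max 0.12020153316133297 y 0.2955471184184805 0.345865051834012
```

View pics/fin.png

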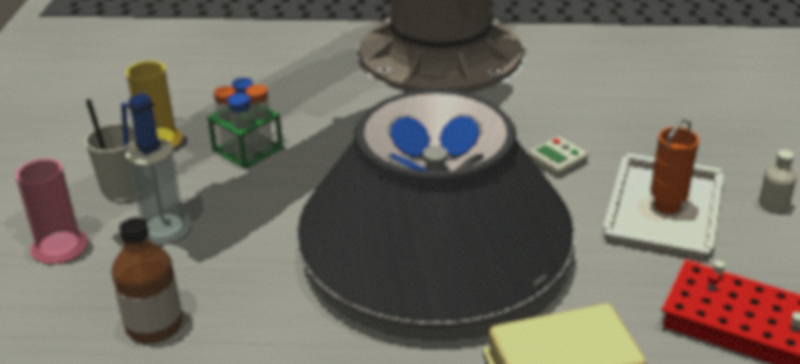

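The final picture shows the extractor upright in its jar at (150,160) and the three cups stacked in the tray at (672,170), with everything else in place. The disc measures level on the rim.

```bash
python3 -c "
from station import manip
print(manip.hand_in())"
```

```text
the job is handed in; nothing more can be done
None
```

The orange cup is out of the bore and fully home on top of the stack, and the extractor is back in its jar with its disc flat on the rim; I handed the job in at about 37 s.

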